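Slide a freshly painted pot to the spray gun, varnish it, slide it on to dry

ROBOT

A 6-joint arm with a two-finger parallel gripper is mounted at the origin on the work surface. World frame = base frame: x ahead of the robot, y to its left, z up, the work surface at z = 0. Lengths are in m, angles in degrees, forces in N, time in s.
With the tool pointing down it reaches from about 0.4 to 0.825 m from the base axis. Payload 7 kg.
Tool frame: the origin (TCP) lies on the centre line of the jaws, within the pads' length; the fingertips stand 19 mm ahead of it and the grasp point (between the pads) is the TCP; z points along the fingers, y is the line along which they close (so a half turn about z gives the same grasp; the last joint's range is limited). The gripper opens to 88 mm and grips with 3 to 60 N. Pads are 19 mm wide; open, the fingers measure 130 mm over their backs; the gripper's body (78 mm by 193 mm) begins 47 mm behind the grasp point.
Start: joints at [-54.311, 20.546, 0.682, 0, -70.136, -16.507], TCP at [0.222, -0.638, 0.246] pointing down, gripper open.
Joint ranges: [-176.03, 176.03], [-82.01, 121.73], [-58.28, 71.71], [-173.87, 95.51], [-174.79, -0.11], [-173.66, 173.66]. Speed limits (degrees/s): [136.94, 136.94, 172.46, 180, 180, 180].

INTERFACE

Orientations are given as [roll, pitch, yaw] about the fixed x, y, z axes, in that order (R = Rz(yaw) Ry(pitch) Rx(roll)).
In Python, from plant import ctrl gives the robot as it stands.
- The arm moves only by the tool move_arm, never from a script. Its argument "motion" is a list of rows, each a list of 3 entries, a list of its own where there are three numbers: the shift along the tool's x, y, z in mm, then the turn, a rotation vector about the tool's x, y, z in degrees, then the closure, from 0 (fully open) to 1 (shut). A call has 1 to 10 rows; each row is the pose to reach, as a shift and turn from the pose commanded when the call began, along the tool's axes at that moment; what a row does not reach only later rows make up. A row lasts 1/12 s, in which the tool goes at most 41.7 mm and 7.16 degrees, less where a joint would pass 70% of its speed; a pose out of reach is approached as far as the arm can. A call with a gripper value outside its range is refused whole. The fingers move at their own pace and stop on an object; the grip force is fixed at half the most. Time passes only in rows, so rows that repeat a pose let the fingers close. It gives the time, the measured TCP pose, the force, the opening and the grip force at its end, in the units of the state.
- ctrl.get_obs(): the state, without advancing time (a new reading comes with each control period).
- ctrl.snapshot(name): name is "scene" or "top"; returns a dict with "color" (480x640x3 uint8, blue, green, red), "camera_matrix" (3x3 intrinsics, pixels), "cam_to_world" (4x4, takes a point from camera to world coordinates). Camera axes: x right, y up, looking along -z (the intrinsics and any distortion apply to the point x, -y, -z); pixel columns grow to the right and rows downward; lengths in m; the calibration is good to about 2 mm. A picture is of the moment at which its call begins. There is no depth.
- ctrl.close_job(): hands the job in; it is judged then, once.
The state is a dict: "clock": time; "joint_pos": joint angles; "qvel": joint speeds; "tau": joint torques, N m; "tool_pos": TCP position; "orientation": TCP orientation; "force": force on the tool from outside, world axes, zero at the start; "moment": the same for the moment, N m; "opening": finger opening in m; "gripper_force": force on a finger pad.
Only numpy, scipy, OpenCV 4.12 (cv2) and the standard library are available. Lean on these libraries where they do the work, as an engineer would, in place of code of your own. Each camera call takes 0.05 s, during which the arm holds its last target. There are 200 camera calls.

TASK

The lidded pot has just been painted and its orange body is still wet: without lifting it and touching it only on its bare clay foot, slide it along the table from the blue disc onto the orange disc in front of the clamped spray gun, and leave it standing with its foot wholly inside the disc. Then squeeze the gun's trigger all the way, hold it there for a full second and let it spring back; do not pull the trigger while the pot is anywhere else. Finally slide the pot in the same way onto the green drying disc, foot wholly inside it, and leave the mug, the paint jar and the palette where they are.

Things in the scene. Friction and masses are not known exactly. Their poses are not given: they have to be found in the camera images.
- pot: Lidded round pot, about 0.65 kg, 115 mm high. Origin: centre of its underside, z up. Its foot is a bare terracotta-brown clay cylinder, 72 mm in diameter, from the table up to 32 mm; this is the only part that may be touched. Above it the pot bulges out beyond the foot. It stands on the table on the blue disc.
- wet_paint: The pot's wet orange body with blue lid and yellow knob, fixed to the pot, same origin and axes as the pot (centre of the pot's underside). Radius 36 mm at 32 mm above the table, 45.5 mm at 47 mm, widest 48 mm at 60 mm, 45.5 mm at 75 mm, 36 mm at 92 mm; lid to 102 mm, radius 33 mm, and a knob of radius 8 mm up to 115 mm. Must not be touched.
- wait_mark: Flat blue disc painted on the table, 100 mm in diameter, origin at its centre; the pot starts on it. To the left or to the right of the gun.
- dry_mark: Flat green disc painted on the table, 100 mm in diameter, origin at its centre; where the pot must end. On the other side of the gun from the blue disc.
- spray_mark (a point): Centre of the flat orange disc painted on the table, 100 mm in diameter, 150 mm in front of the gun's nozzle tip; z up, x axis points to the gun.
- gun: Spray gun fixed on its side on a base plate (130 x 90 x 10 mm). Origin on the table under it; metal barrel along its x axis, 32 mm thick, 65 mm above the table, nozzle tip at x = -65 mm pointing to -x, rear at +58; black grip to +y; white cup with black lid, 60 mm in diameter, to -y as far as y = -104. Highest point 95 mm (cup). The orange disc is centred at x = -215.
- grip (a point): Middle of the gun's fixed black grip, 65 mm above the table; axes as the gun's. The grip is a bar 24 mm thick (x), 105 mm long (y) and 30 mm high, centred 0.5 mm to +y of this point; its rear face, to be held, is 12 mm to +x of this point. There is free air under grip and trigger.
- trigger_pad (a point): Squeezing point on the front face of the red trigger, 65 mm above the table. The trigger is a bar 68 long (y), 10 thick, 22 mm high, on the -x side of the grip, hinged on a vertical pin at the barrel, 40 mm to -y of this point. Squeezing moves the point about 14 mm to +x (gun's axes), to the grip. Grip and trigger together are 62 mm thick at rest, 48 mm fully squeezed.
- trigger (a joint): Trigger angle in rad: 0 released, 0.35 fully squeezed at its stop; a spring returns it (about 8 N at the pad when full).
- brush_mug: Blue ceramic mug, 72 mm in diameter, 85 mm high, with handle; origin at the centre of its underside. Leave alone.
- paint_jar: Paint jar with yellow cap, 50 mm in diameter, 50 mm high; origin at the centre of its underside. Leave alone.
- palette: White round palette with paint dabs, 120 mm in diameter, 13 mm high; origin at the centre of its underside. Leave alone.

How it is judged (in metres and radians):
On the way, in this order (a step that is already met when the one before it is completed fails the run):
1. the pot stands still, untouched, with its foot inside the orange disc (horizontal distance between pot and spray_mark below 0.014 m and linear speed of pot below 0.01 m/s and angular speed of pot below 0.15 rad/s and contact force between pot and the fingers below 0.2 N and value of joint trigger below 0.06 rad), for 0.3 s.
2. the trigger is squeezed fully and held, the pot on the orange disc (value of joint trigger above 0.28 rad and horizontal distance between pot and spray_mark below 0.014 m), for 0.8 s.
3. the trigger has sprung back (value of joint trigger below 0.06 rad and horizontal distance between pot and spray_mark below 0.014 m), for 0.1 s.
At the end, for the whole second after the job is handed in: The pot stands upright and still on the table, its foot inside the green disc (centres within 14 mm), the trigger is released (under 0.06 rad), and the mug, jar and palette are within 20 mm of where they were (horizontal distance between pot and dry_mark below 0.014 m and linear speed of pot below 0.01 m/s and angular speed of pot below 0.15 rad/s and angle between pot's own z axis and vertical below 0.05 rad and height (world z) of pot below 0.004 m and value of joint trigger below 0.06 rad and distance of each of brush_mug, paint_jar, palette from where it was at the start of the episode below 0.02 m); the robot touches nothing.
It fails at once if the wet paint is touched (contact force between wet_paint and anything else above 0.3 N).
It fails at once if the pot is lifted off the table (over 6 mm) (height (world z) of pot above 0.006 m).
It fails at once if the pot is tipped (over 0.12 rad) (angle between pot's own z axis and vertical above 0.12 rad).
It fails at once if the trigger is pulled (over 0.12 rad) while the pot is not on the orange disc (over 20 mm off) (value of joint trigger above 0.12 rad and horizontal distance between pot and spray_mark above 0.02 m).
It fails at once if a bystander is pushed away (over 20 mm) (distance of any of brush_mug, paint_jar, palette from where it was at the start of the episode above 0.02 m).
It also fails if it takes over 72 s, if anything falls off the work surface, if the arm or the gripper's body presses on something with over 40 N, if the wrist force passes 120 N, or if a joint passes its speed limit or range.

## Working session

There is one attempt and no reset: what is moved stays moved. The work goes in short steps, Python scripts to look and compute and a tool call to move; the robot and the scene stay as the last step left them, time stands still between calls to the robot, and variables do not carry over. Pictures are saved under pics/ and viewed, at most 10 in all, crops included, and the job is handed in when it is done.

Besides the shell and the picture viewer there is one more tool, called after "Call:" in YAML: its name, and indented under it one key for each argument. move_arm: Moves the arm, as the interface text tells. Its arguments: {"type":"object","properties":{"motion":{"type":"array"}},"required":["motion"]}

```bash
mkdir -p pics; cat > h.py <<'E'
from plant import ctrl
import numpy as np, cv2
def snap(n,f):
    s=ctrl.snapshot(n); cv2.imwrite(f,s["color"]); np.savez(f[:-4]+'.npz',K=s["camera_matrix"],T=s["cam_to_world"]); return s
def ray(f,u,v):
    d=np.load(f[:-4]+'.npz'); K,T=d['K'],d['T']
    p=np.linalg.solve(K,[u,v,1.]); r=T[:3,:3]@np.array([p[0],-p[1],-1.]); return T[:3,3],r
def atz(f,u,v,z=0.):
    o,r=ray(f,u,v); return o+r*(z-o[2])/r[2]
def tri(a,b):
    (o1,r1),(o2,r2)=ray(*a),ray(*b)
    s=np.linalg.lstsq(np.c_[r1,-r2],o2-o1,rcond=None)[0]; p,q=o1+s[0]*r1,o2+s[1]*r2
    return (p+q)/2,np.linalg.norm(p-q)
E
python3 - <<'E'
from h import *
for n in("scene","top"):
    s=snap(n,f"pics/{n}0.png"); print(s["camera_matrix"],s["cam_to_world"])
print(ctrl.get_obs())
E
```

```text
[[444.45973971   0.         316.3889508 ]
 [  0.         444.45973971 233.51953105]
 [  0.           0.           1.        ]] [[-0.35209002 -0.51403428  0.78217733  1.28889293]
 [ 0.93587121 -0.1814468   0.30203003  0.25224873]
 [-0.01333021  0.838359    0.5449555   0.59878849]
 [ 0.          0.          0.          1.        ]]
[[547.67632044   0.         320.99940815]
 [  0.         547.67632044 232.24588365]
 [  0.           0.           1.        ]] [[ 0.01085411  0.9944195  -0.10493833  0.37856622]
 [-0.99979229  0.012603    0.01601718 -0.02977912]
 [ 0.01725034  0.10474268  0.99434974  1.05305876]
 [ 0.          0.          0.          1.        ]]
{'clock': 0.1, 'joint_pos': array([-5.43100668e+01,  2.05886100e+01,  6.39499576e-01, -1.67438836e-02,
       -7.01352836e+01, -1.65081232e+01]), 'qvel': array([-0.02597417, -0.02575784,  0.01639103,  0.10405167,  0.03151532,
        0.09106401]), 'tau': array([-2.29814890e-03, -5.84161198e+01,  2.93753242e+01,  7.01544151e+00,
        1.02985388e-02, -5.28675787e-05]), 'tool_pos': array([ 0.2216393 , -0.63715221,  0.24470866]), 'orientation': array([ 1.79914612e+02, -8.89046433e-03, -1.60823885e+02]), 'force': array([ 0.10709715, -0.3805081 , -0.09008247]), 'moment': array([ 0.01371541,  0.03569171, -0.03382795]), 'gripper_force': 0.0, 'opening': 0.0875854724345086}
```

View pics/top0.png

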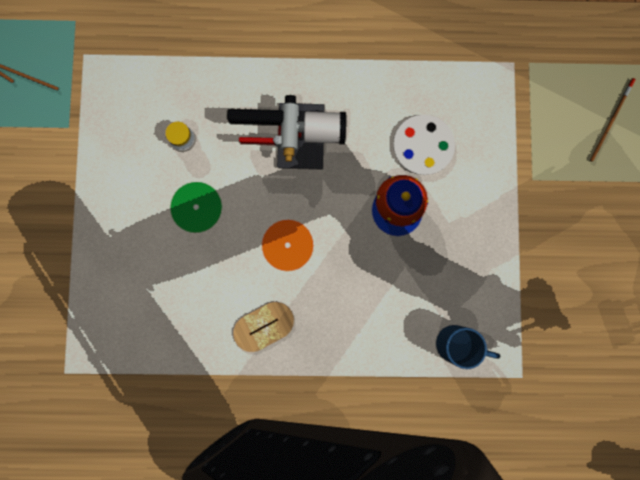

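View pics/scene0.png

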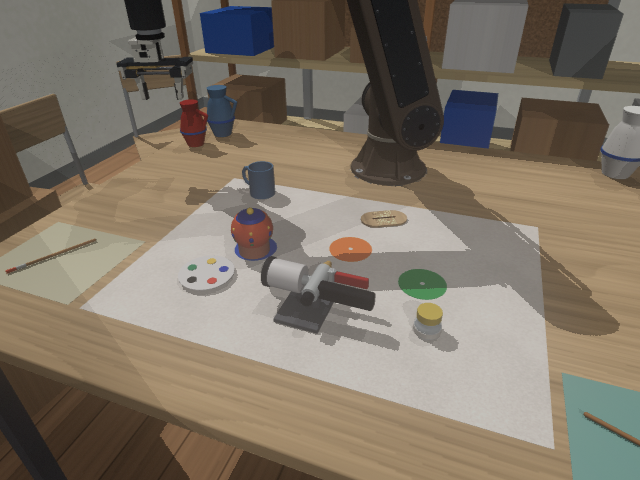

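Top: pot ~(402,200) on the blue disc (397,210), orange disc (288,245), green (196,207), gun grip (255,117), trigger (258,140), and an unmentioned flat item (263,326). Scene: pot (252,232), orange (350,249), green (422,284), grip (345,293), trigger (350,280). Now enlarged crops.

```bash
python3 - <<'E'
from h import *
t=cv2.imread('pics/top0.png'); s=cv2.imread('pics/scene0.png')
a=cv2.resize(t[85:285,165:435],(800,593),interpolation=cv2.INTER_CUBIC)
b=cv2.resize(s[195:335,220:407],(800,599),interpolation=cv2.INTER_CUBIC)
cv2.imwrite('pics/ca.png',a);cv2.imwrite('pics/cb.png',b)
f='pics/top0.png'
hsv=cv2.cvtColor(t,cv2.COLOR_BGR2HSV)
for n,lo,hi,roi in (('orange',(5,150,120),(18,255,255),(260,320,215,275)),('green',(50,120,60),(75,255,255),(165,230,175,240)),('blue',(100,150,40),(130,255,255),(365,430,170,240))):
    m=np.zeros(t.shape[:2],np.uint8);x0,x1,y0,y1=roi
    m[y0:y1,x0:x1]=cv2.inRange(hsv,lo,hi)[y0:y1,x0:x1]
    c=max(cv2.findContours(m,0,1)[0],key=cv2.contourArea); 
    e=cv2.fitEllipse(cv2.convexHull(c)); print(n,e,atz(f,*e[0]))
for p in ((196,207),(288,245)): print(p,atz(f,*p))
E
```

```text
orange ((287.179931640625, 244.7924041748047), (50.41374969482422, 50.63479995727539), 42.33222961425781) [0.46456506 0.01816836 0.        ]
green ((195.57180786132812, 206.76895141601562), (49.236114501953125, 50.37630844116211), 63.89085006713867) [0.53620383 0.19657791 0.        ]
blue ((403.9270324707031, 197.14598083496094), (33.581790924072266, 34.53750228881836), 122.83755493164062) [ 0.56064237 -0.20788078  0.        ]
(196, 207) [0.53576327 0.19573671 0.        ]
(288, 245) [0.46418322 0.01658274 0.        ]
```

View pics/ca.png

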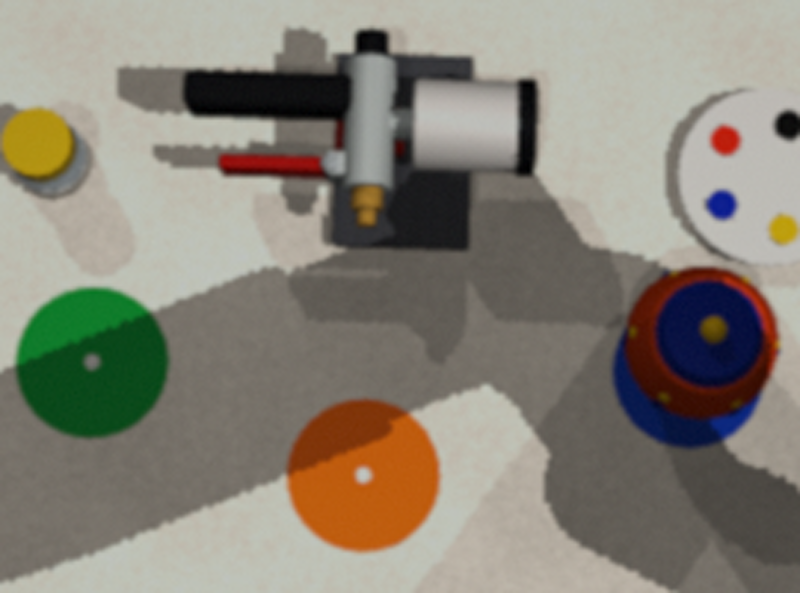

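View pics/cb.png

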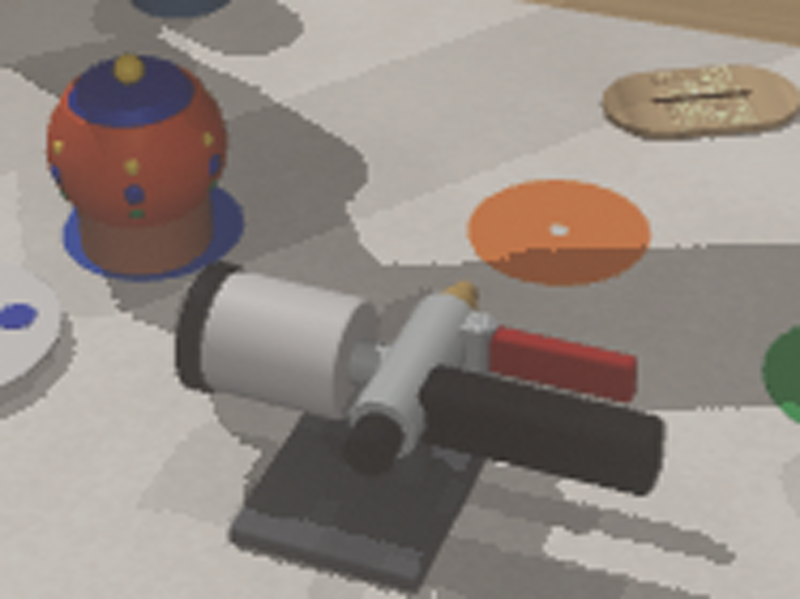

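```bash
python3 - <<'E'
from h import *
from scipy.optimize import least_squares
A=lambda x,y:('pics/top0.png',(x+.5)/2.963-.5+165,(y+.5)/2.965-.5+85)
B=lambda x,y:('pics/scene0.png',(x+.5)/4.278-.5+220,(y+.5)/4.279-.5+195)
P=lambda n,v:print(n,np.round(v,4))
for n,a,b in (('knob',(713,328),(129,67)),('nozzle',(366,225),(466,288)),('orange',(364,475),(559,231)),('rear',(372,36),(374,443)),('triggerendtop',(219,163),(636,359)),('gripend top front',(186,112),(662,420)),('disc lid cup end',(536,130),(197,325))):
    P(n,tri(A(*a),B(*b))[0]); print(tri(A(*a),B(*b))[1])
P('green',atz(*A(92,362)));P('orange',atz(*A(364,475)));P('blue',atz(*A(690,371)));P('orangeS',atz(*B(559,231)));P('blueS',atz(*B(154,229)))
P('nozzle65',atz(*A(366,225),.065));P('nozz65S',atz(*B(466,288),.065));P('rear',atz(*A(372,36),.065))
for q in ((186,72),(186,112),(348,77),(348,116)):P('grip80',atz(*A(*q),.080))
for q in ((219,153),(219,173),(322,155),(322,175)):P('trig76',atz(*A(*q),.076))
for q in ((335,55),(472,57),(468,248),(325,246)):P('plate10',atz(*A(*q),.01))
P('knob.108',atz(*A(713,328),.110));P('knobS',atz(*B(129,67),.110))
# foot: base sil edges in scene: tangent left/right at foot bottom, and front point
def proj(f,p):
    d=np.load(f[:-4]+'.npz');c=d['T'][:3,:3].T@(p.T-d['T'][:3,3:]);q=d['K']@np.array([c[0]/-c[2],c[1]/c[2],np.ones_like(c[0])]);return q[:2].T
th=np.linspace(0,2*np.pi,361)
o=B(0,0);L=B(78,0)[1];R=B(212,0)[1];Y=B(0,276)[2]
def res(c):
    q=proj('pics/scene0.png',np.c_[c[0]+.036*np.cos(th),c[1]+.036*np.sin(th),0*th]);return [q[:,0].min()-L,q[:,0].max()-R,q[:,1].max()-Y]
r=least_squares(res,[.56,-.2]);P('foot',r.x);print(r.fun)
t=cv2.imread('pics/top0.png')
for n,(u,v),z in (('jar',(177,133),.05),('palette',(422,144),.013),('mug',(463,348),.085),('sponge',(263,326),.02)):P(n,atz('pics/top0.png',u,v,z))
E
```

```text
knob [ 0.5453 -0.192   0.108 ]
6.492222357700664e-05
nozzle [0.6141 0.0164 0.0662]
0.0008065026633178358
orange [4.643e-01 1.790e-02 3.000e-04]
0.0008783923993581163
rear [0.7333 0.0159 0.0693]
0.0036764354456611387
triggerendtop [0.6495 0.1071 0.0752]
0.0010771342722245996
gripend top front [0.6822 0.128  0.0729]
0.0002975513881564047
disc lid cup end [ 0.6778 -0.0904  0.0629]
0.002561681313833836
green [0.5362 0.1963 0.    ]
orange [0.4644 0.0175 0.    ]
blue [ 0.5355 -0.1953  0.    ]
orangeS [0.4637 0.0182 0.    ]
blueS [ 0.5365 -0.1927  0.    ]
nozzle65 [0.6146 0.016  0.065 ]
nozz65S [0.6124 0.0162 0.065 ]
rear [0.7355 0.0143 0.065 ]
grip80 [0.7053 0.1277 0.08  ]
grip80 [0.68  0.127 0.08 ]
grip80 [0.7038 0.028  0.08  ]
grip80 [0.6791 0.0276 0.08  ]
trig76 [0.6557 0.1067 0.076 ]
trig76 [0.6431 0.1063 0.076 ]
trig76 [0.6554 0.0434 0.076 ]
trig76 [0.6428 0.0431 0.076 ]
plate10 [0.742  0.0411 0.01  ]
plate10 [ 0.7422 -0.0497  0.01  ]
plate10 [ 0.6134 -0.0484  0.01  ]
plate10 [0.6133 0.0451 0.01  ]
knob.108 [ 0.5449 -0.1917  0.11  ]
knobS [ 0.5482 -0.1902  0.11  ]
foot [ 0.5451 -0.1936]
[ 0.22006569 -0.22114138  0.02111593]
jar [0.6675 0.2252 0.05  ]
palette [ 0.6638 -0.2415  0.013 ]
mug [ 0.2806 -0.2956  0.085 ]
sponge [0.3109 0.0596 0.02  ]
```

```bash
cat >> h.py <<'E'
from scipy.spatial.transform import Rotation as R
def frame(p,a,sgn=1):
    p,a=np.radians([p,a]); z=np.array([np.cos(p)*np.cos(a),np.sin(p)*np.cos(a),-np.sin(a)])
    y=sgn*np.array([-np.sin(p),np.cos(p),0]); return R.from_matrix(np.c_[np.cross(y,z),y,z])
def push(pot,p,back,up=0,sgn=1):   # TCP pose with pot cradled, 'back' m short of contact
    d=np.array([np.cos(np.radians(p)),np.sin(np.radians(p)),0])
    return np.array([*pot[:2],0.024+up])-(0.0507+back)*d, frame(p,40,sgn)
def delta(pos,rot):
    o=ctrl.get_obs(); c=R.from_euler('xyz',o['orientation'],degrees=True)
    print('shift',np.round(c.inv().apply(pos-o['tool_pos'])*1000,1),'turn',np.round((c.inv()*rot).as_rotvec(degrees=True),1))
POT=np.array([.545,-.1925]);OR=np.array([.4642,.0178]);GR=np.array([.5362,.1963])
E
python3 - <<'E'
from h import *
for s in (1,-1):
    print(s); delta(*push(POT,100,.05,.2,s)); delta(*push(POT,100,.05,.0,s))
E
```

```text
1
shift [-435.4  214.3   21. ] turn [-35.  -41.2 -75.3]
shift [-435.5  214.   221. ] turn [-35.  -41.2 -75.3]
-1
shift [-435.4  214.3   21. ] turn [-42.9  36.5  92.1]
shift [-435.5  214.   221. ] turn [-42.9  36.5  92.1]
```

Call:
move_arm:
  motion:
    - [[-435,214,21],[-35,-41,-75],0.545]
    - [[-435,214,21],[-35,-41,-75],0.545]
    - [[-435,214,21],[-35,-41,-75],0.545]
    - [[-435,214,21],[-35,-41,-75],0.545]
    - [[-435,214,21],[-35,-41,-75],0.545]
    - [[-435,214,21],[-35,-41,-75],0.545]
    - [[-435,214,21],[-35,-41,-75],0.545]
    - [[-435,214,21],[-35,-41,-75],0.545]
    - [[-435,214,21],[-35,-41,-75],0.545]
    - [[-435,214,21],[-35,-41,-75],0.545]

```text
clock: 0.93
tool_pos: [0.515, -0.3401, 0.2275]
orientation: [171.7, 39.4, -102.8]
force: [1.0, -0.3, 0.0]
opening: 0.0402
gripper_force: 0.0
```

```bash
python3 - <<'E'
from h import *
print(ctrl.get_obs()['joint_pos']); delta(*push(POT,100,.05,.2)); 
E
```

```text
[ -35.76071299   32.54059306   19.5255986   -32.15911458 -101.29810969
   26.45429058]
shift [-42.3 -40.9  33.8] turn [ -7.8  -9.2 -16.9]
```

Call:
move_arm:
  motion:
    - [[-42,-41,34],[-7.8,-9.2,-16.9],0.545]
    - [[-42,-41,34],[-7.8,-9.2,-16.9],0.545]
    - [[-42,-41,34],[-7.8,-9.2,-16.9],0.545]
    - [[-42,-41,34],[-7.8,-9.2,-16.9],0.545]
    - [[-42,-41,34],[-7.8,-9.2,-16.9],0.545]

```text
clock: 1.35
tool_pos: [0.5621, -0.2931, 0.221]
orientation: [179.5, 49.9, -80.7]
force: [-0.3, 0.0, 0.8]
opening: 0.04
gripper_force: 0.0
```

```bash
python3 - <<'E'
from h import *
print(ctrl.get_obs()['joint_pos']); delta(*push(POT,100,.05,.2));delta(*push(POT,100,.04,.015)) 
E
```

```text
[ -32.2101166    39.85830714   28.22842833  -37.64328208 -111.88041773
   38.07945168]
shift [-3.2 -0.6 -0.9] turn [-0.  -0.1 -0.5]
shift [131.8  -1.7 126. ] turn [-0.  -0.1 -0.5]
```

Call:
move_arm:
  motion:
    - [[132,-2,126],[0,0,-0.5],0.545]
    - [[132,-2,126],[0,0,-0.5],0.545]
    - [[132,-2,126],[0,0,-0.5],0.545]
    - [[132,-2,126],[0,0,-0.5],0.545]
    - [[132,-2,126],[0,0,-0.5],0.545]
    - [[132,-2,126],[0,0,-0.5],0.545]
    - [[132,-2,126],[0,0,-0.5],0.545]

```text
clock: 1.93
tool_pos: [0.5615, -0.2831, 0.0424]
orientation: [-179.7, 49.7, -79.7]
force: [0.9, -0.6, 1.6]
opening: 0.0402
gripper_force: 0.0
```

```bash
python3 - <<'E'
from h import *
t=snap('top','pics/top1.png')['color'];s=snap('scene','pics/scene1.png')['color']
a=cv2.resize(t[120:420,250:550],(400,400));b=cv2.resize(s[150:350,150:350],(400,400),interpolation=cv2.INTER_CUBIC)
cv2.imwrite('pics/c1.png',np.hstack([a,b])); delta(*push(POT,100,.04,0));delta(*push(POT,100,.01,.0))
E
```

```text
shift [14.1  1.9 14.9] turn [-0.3 -0.5  0.4]
shift [-5.3  1.8 37.8] turn [-0.3 -0.5  0.4]
```

View pics/c1.png

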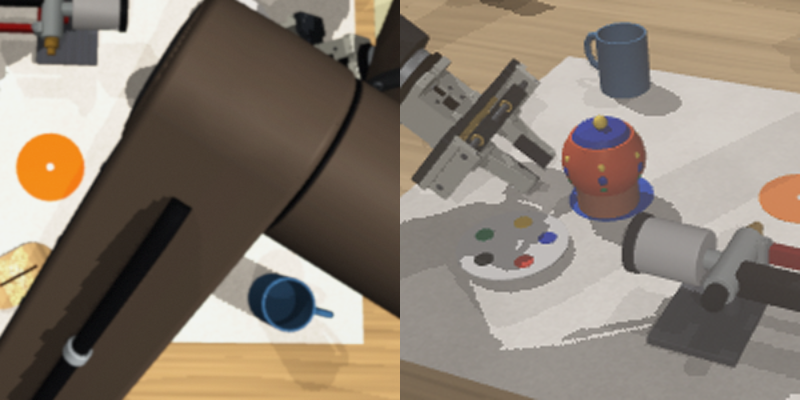

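The crop shows the open fingers behind the pot (foot at ~(605,200)), gripper clear of the palette (515,245). Going down and in.

Call:
move_arm:
  motion:
    - [[12,2,14],[0,0,0],0.545]
    - [[12,2,14],[0,0,0],0.545]
    - [[7,2,20],[0,0,0],0.545]
    - [[2,2,26],[0,0,0],0.545]
    - [[-3,2,32],[0,0,0],0.545]
    - [[-7,2,36],[0,0,0],0.545]
    - [[-7,2,36],[0,0,0],0.545]
    - [[-7,2,36],[0,0,0],0.545]

```text
clock: 2.7
tool_pos: [0.5544, -0.2505, 0.024]
orientation: [-179.5, 49.8, -79.5]
force: [-0.5, -0.3, -0.4]
opening: 0.0398
gripper_force: 0.0
```

```bash
python3 - <<'E'
from h import *
print(ctrl.get_obs()['joint_pos'])
for k in (0,.02,.1,.2,.3,.6,.9,1):delta(*push(POT+k*(OR-POT),100,0,0.002))
E
```

```text
[-29.65095736  48.24277618  15.92901208 -36.16431509 -93.73345226
  49.59837555]
shift [-6.7 -0.9  4.9] turn [-0.1 -0.2  0.3]
shift [-9.6 -0.   8.2] turn [-0.1 -0.2  0.3]
shift [-21.    3.4  21.7] turn [-0.1 -0.2  0.3]
shift [-35.3   7.7  38.6] turn [-0.1 -0.2  0.3]
shift [-49.6  11.9  55.5] turn [-0.1 -0.2  0.3]
shift [-92.5  24.7 106.1] turn [-0.1 -0.2  0.3]
shift [-135.5   37.5  156.7] turn [-0.1 -0.2  0.3]
shift [-149.8   41.7  173.6] turn [-0.1 -0.2  0.3]
```

Call:
move_arm:
  motion:
    - [[-3,-1,3],[0,0,0],0.545]
    - [[-7,-1,5],[0,0,0.3],0.545]
    - [[-10,0,8],[0,0,0.3],0.545]
    - [[-14,1,13],[0,0,0.3],0.545]
    - [[-18,2,18],[0,0,0.3],0.545]
    - [[-22,4,23],[0,0,0.3],0.545]
    - [[-26,5,28],[0,0,0.3],0.545]
    - [[-30,6,32],[0,0,0.3],0.545]
    - [[-33,7,36],[0,0,0.3],0.545]
    - [[-35,7.7,39],[0,0,0.3],0.545]

```text
clock: 3.53
tool_pos: [0.5372, -0.2001, 0.025]
orientation: [-179.9, 49.8, -80.0]
force: [1.6, -5.1, 2.4]
opening: 0.04
gripper_force: 2.8
```

```bash
python3 - <<'E'
from h import *
t=snap('top','pics/top2.png')['color'];s=snap('scene','pics/scene2.png')['color']
b=cv2.resize(s[180:330,200:400],(800,600),interpolation=cv2.INTER_CUBIC)
cv2.imwrite('pics/c2.png',b)
for k in (.2,.6,.9,1):delta(*push(POT+k*(OR-POT),100,0,0.002))
E
```

```text
shift [-0.3 -0.4 -1. ] turn [-0.1 -0.2 -0. ]
shift [-57.4  17.   66.6] turn [-0.1 -0.2 -0. ]
shift [-100.2   30.   117.2] turn [-0.1 -0.2 -0. ]
shift [-114.4   34.3  134.1] turn [-0.1 -0.2 -0. ]
```

View pics/c2.png

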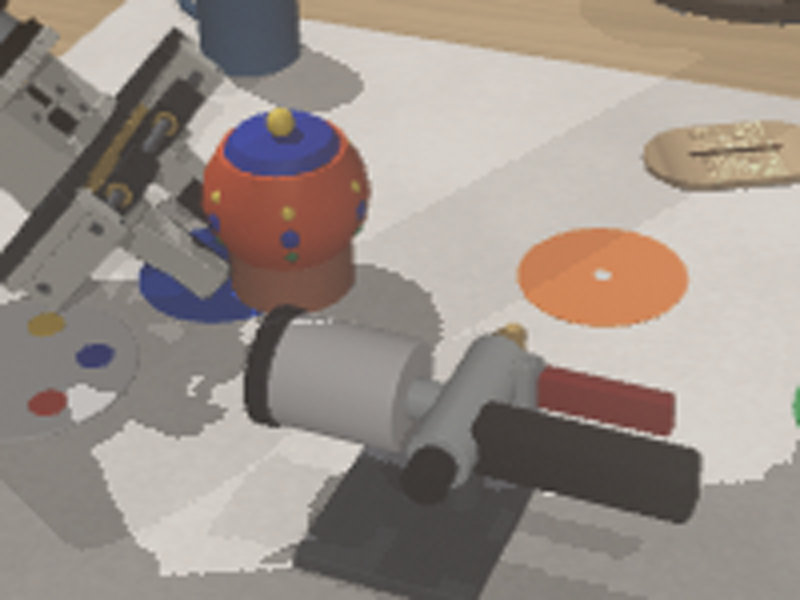

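Pot moves cleanly, foot at ~(292,285) against the fingertips, paint clear (knob at (281,123)). Continue.

Call:
move_arm:
  motion:
    - [[-4,1,4],[0,0,0],0.545]
    - [[-9,2,10],[0,0,0],0.545]
    - [[-15,4,17],[0,0,0],0.545]
    - [[-21,6,24],[0,0,0],0.545]
    - [[-28,8,32],[0,0,0],0.545]
    - [[-35,10,40],[0,0,0],0.545]
    - [[-42,12,48],[0,0,0],0.545]
    - [[-48,14,56],[0,0,0],0.545]
    - [[-53,16,62],[0,0,0],0.545]
    - [[-57,17,67],[0,0,0],0.545]

```text
clock: 4.47
tool_pos: [0.5052, -0.116, 0.0252]
orientation: [-179.9, 49.8, -80.0]
force: [1.2, -4.6, 1.0]
opening: 0.0401
gripper_force: 2.3
```

```bash
python3 - <<'E'
from h import *
s=snap('scene','pics/scene3.png')['color']
hsv=cv2.cvtColor(s,cv2.COLOR_BGR2HSV)
print(atz('pics/scene2.png',200+281.5/4-.5,180+123.5/4-.5,.108)[:2])
for k in (.6,.9,1):delta(*push(POT+k*(OR-POT),100,0,0.002))
E
```

```text
[ 0.53087449 -0.1497056 ]
shift [ 0.4 -0.2 -1.4] turn [-0.1 -0.1 -0. ]
shift [-42.4  12.8  49.3] turn [-0.1 -0.1 -0. ]
shift [-56.6  17.1  66.2] turn [-0.1 -0.1 -0. ]
```

Call:
move_arm:
  motion:
    - [[-4,1,4],[0,0,0],0.545]
    - [[-9,2,10],[0,0,0],0.545]
    - [[-15,4,17],[0,0,0],0.545]
    - [[-21,6,24],[0,0,0],0.545]
    - [[-28,8,32],[0,0,0],0.545]
    - [[-35,10,40],[0,0,0],0.545]
    - [[-41,12,47],[0,0,0],0.545]
    - [[-46,14,53],[0,0,0],0.545]
    - [[-49,15,57],[0,0,0],0.545]
    - [[-51,15.5,59],[0,0,0],0.545]

```text
clock: 5.35
tool_pos: [0.4765, -0.042, 0.026]
orientation: [-179.9, 49.8, -80.1]
force: [0.6, -2.8, -3.3]
opening: 0.0402
gripper_force: 1.8
```

```bash
python3 - <<'E'
from h import *
s=snap('scene','pics/scene4.png')['color'];t=snap('top','pics/top4.png')['color']
b=cv2.resize(s[180:300,290:410],(600,600),interpolation=cv2.INTER_CUBIC)
cv2.imwrite('pics/c4.png',b)
for k in (.6,.9,1):delta(*push(POT+k*(OR-POT),100,0,0.002))
E
```

```text
shift [ 50.4 -15.5 -59.4] turn [-0.1 -0.2 -0. ]
shift [ 7.6 -2.5 -8.8] turn [-0.1 -0.2 -0. ]
shift [-6.6  1.8  8.1] turn [-0.1 -0.2 -0. ]
```

View pics/c4.png

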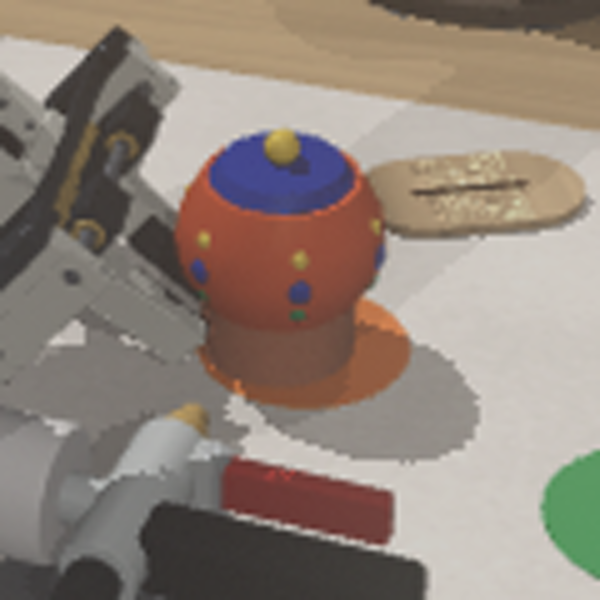

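Foot (edges x≈207..354, bottom y≈387) is near the disc's left; knob at (282,147).

```bash
cat >> h.py <<'E'
from scipy.optimize import least_squares
def foot(f,L,Rr,Y,x0):
    d=np.load(f[:-4]+'.npz');th=np.linspace(0,2*np.pi,361)
    def res(c):
        p=np.array([c[0]+.036*np.cos(th),c[1]+.036*np.sin(th),0*th]);q=d['T'][:3,:3].T@(p-d['T'][:3,3:]);q=d['K']@np.array([q[0]/-q[2],q[1]/q[2],1+0*th])
        return [q[0].min()-L,q[0].max()-Rr,q[1].max()-Y]
    r=least_squares(res,x0);return r.x,r.fun
E
python3 - <<'E'
from h import *
f='pics/scene4.png';c=lambda x,o:o+(x+.5)/5-.5
print(foot(f,c(207,290),c(354,290),c(387,180),[.464,.01]))
k=atz(f,c(282,290),c(147,180),.108);print(k, POT+.955*(OR-POT))
E
```

```text
(array([0.46465668, 0.00719283]), array([-0.64849946,  0.64513426, -0.06168364]))
[0.46959977 0.00695973 0.108     ] [0.467836  0.0083365]
```

Call:
move_arm:
  motion:
    - [[-2,0.5,2],[0,0,0],0.545]
    - [[-4,1,5],[0,0,0],0.545]
    - [[-6,1.5,7],[0,0,0],0.545]
    - [[-7,2,9],[0,0,0],0.545]
    - [[-7,2,9],[0,0,0],0.545]
    - [[-4,2,6],[0,0,0],0.545]
    - [[6,2,-4],[0,0,0],0.545]
    - [[19,2,-20],[0,0,0],0.545]
    - [[39,2,-45],[0,0,0],0.545]
    - [[39,2,-45],[0,0,0],0.545]

```text
clock: 6.28
tool_pos: [0.4857, -0.1067, 0.0246]
orientation: [-180.0, 49.7, -80.2]
force: [0.8, 0.4, 0.3]
opening: 0.0396
gripper_force: 0.0
```

```bash
python3 - <<'E'
from h import *
s=snap('scene','pics/scene5.png')['color'];t=snap('top','pics/top5.png')['color']
b=cv2.resize(s[180:300,290:410],(600,600),interpolation=cv2.INTER_CUBIC)
a=cv2.resize(t[200:300,240:340],(600,600),interpolation=cv2.INTER_CUBIC)
cv2.imwrite('pics/c5.png',np.hstack([b[:,100:500],a[:,100:500]]))
R0=R.from_matrix(np.array([[0,1,0],[1,0,0],[0,0,-1.]]))
print(R0.as_euler('xyz',degrees=True))
for m in (1,-1):
  Rm=R.from_matrix(np.array([[0,m,0],[m,0,0],[0,0,-1.]]))
  delta(np.array([.681,.075,.25]),Rm)
E
```

```text
[180.   0.  90.]
shift [-263.9 -223.4  -36.6] turn [ -72.1    6.2 -155.1]
shift [-263.9 -223.4  -36.6] turn [ 4.3 49.7  9.1]
```

View pics/c5.png

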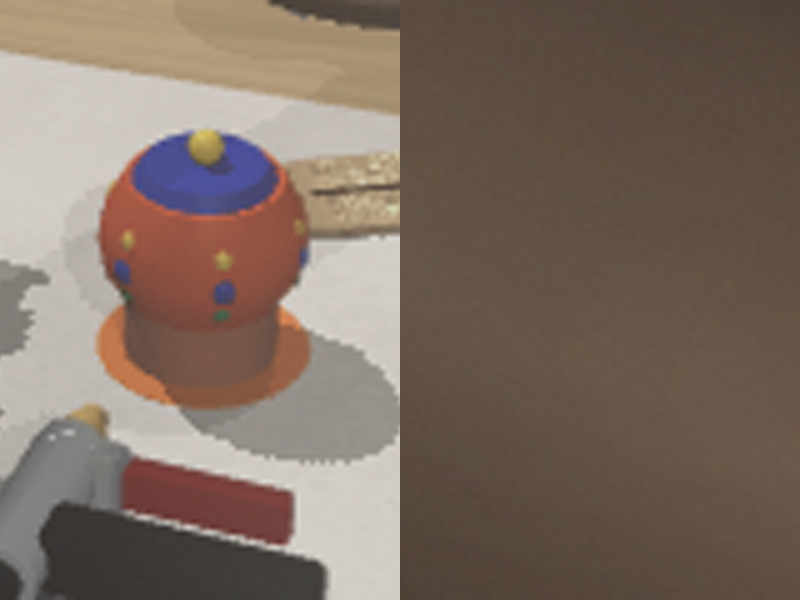

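Foot centred on the orange disc (foot x 125–278 vs disc 97–311). Now raise and go above the trigger.

Call:
move_arm:
  motion:
    - [[-130,0,-110],[0,0,0],0.3]
    - [[-172,0,-145],[0,0,0],0]
    - [[-172,0,-145],[0,0,0],0]
    - [[-172,0,-145],[0,0,0],0]
    - [[-172,0,-145],[0,0,0],0]
    - [[-172,0,-145],[0,0,0],0]
    - [[-172,0,-145],[0,0,0],0]
    - [[-264,-223,-37],[4,50,9],0]
    - [[-264,-223,-37],[4,50,9],0]
    - [[-264,-223,-37],[4,50,9],0]

```text
clock: 7.22
tool_pos: [0.5788, -0.0183, 0.2508]
orientation: [178.9, 28.4, -85.0]
force: [2.3, -1.6, -0.2]
opening: 0.0874
gripper_force: 0.0
```

```bash
python3 - <<'E'
from h import *
f='pics/scene5.png';c=lambda x,o:o+(x+.5)/5-.5
print(foot(f,c(225,290),c(378,290),c(386,180),[.464,.01]));print(atz(f,c(306,290),c(147,180),.108))
print(ctrl.get_obs()['joint_pos'])
delta(np.array([.681,.075,.25]),R.from_matrix(np.array([[0,-1,0],[-1,0,0],[0,0,-1.]])))
E
```

```text
(array([0.46082434, 0.01631737]), array([-0.05140327,  0.05111081, -0.00489199]))
[0.46610144 0.01695646 0.108     ]
[ -1.8245286   17.49015917   2.77200799 -28.40796472 -81.32742096
  13.01205961]
shift [ -73.4 -110.8   38.7] turn [ 2.3 28.4  5.2]
```

Call:
move_arm:
  motion:
    - [[-73,-111,39],[2,28.4,5],0]
    - [[-73,-111,39],[2,28.4,5],0]
    - [[-73,-111,39],[2,28.4,5],0]
    - [[-73,-111,39],[2,28.4,5],0]
    - [[-73,-111,39],[2,28.4,5],0]
    - [[-73,-111,39],[2,28.4,5],0]
    - [[-73,-111,39],[2,28.4,5],0]

```text
clock: 7.8
tool_pos: [0.6781, 0.0773, 0.2479]
orientation: [179.5, 0.2, -89.3]
force: [0.5, -0.7, -0.4]
opening: 0.0878
gripper_force: 0.0
```

```bash
python3 - <<'E'
from h import *
o=ctrl.get_obs();print(o['joint_pos'])
Rd=R.from_matrix(np.array([[0,-1,0],[-1,0,0],[0,0,-1.]]))
delta(np.array([.681,.075,.12]),Rd);delta(np.array([.681,.075,.064]),Rd)
E
```

```text
[ 22.60432449  21.48122572   2.54959264  -0.41390321 -71.48835422
 -21.7576331 ]
shift [  2.8  -4.  127.8] turn [0.5 0.2 0.7]
shift [  3.   -4.5 183.8] turn [0.5 0.2 0.7]
```

Call:
move_arm:
  motion:
    - [[2,-3,40],[0.4,0,0.6],0]
    - [[2,-3,80],[0.4,0,0.6],0]
    - [[2,-3,115],[0.4,0,0.6],0]
    - [[2,-3,125],[0.4,0,0.6],0]
    - [[2,-3,140],[0.4,0,0.6],0]
    - [[2,-3,155],[0.4,0,0.6],0]
    - [[2,-3,170],[0.4,0,0.6],0]
    - [[2,-3,183],[0.4,0,0.6],0]
    - [[2,-3,183],[0.4,0,0.6],0]
    - [[2,-3,183],[0.4,0,0.6],0]

```text
clock: 8.63
tool_pos: [0.6813, 0.074, 0.0666]
orientation: [-180.0, 0.2, -90.1]
force: [-0.0, 0.3, 1.1]
opening: 0.0877
gripper_force: 0.0
```

```bash
python3 - <<'E'
from h import *
s=snap('scene','pics/scene6.png')['color']
cv2.imwrite('pics/c6.png',cv2.resize(s[180:330,260:460],(800,600),interpolation=cv2.INTER_CUBIC))
delta(np.array([.681,.075,.064]),R.from_matrix(np.array([[0,-1,0],[-1,0,0],[0,0,-1.]])))
E
```

```text
shift [-0.6  0.8  3.3] turn [-0.1  0.2 -0. ]
```

View pics/c6.png

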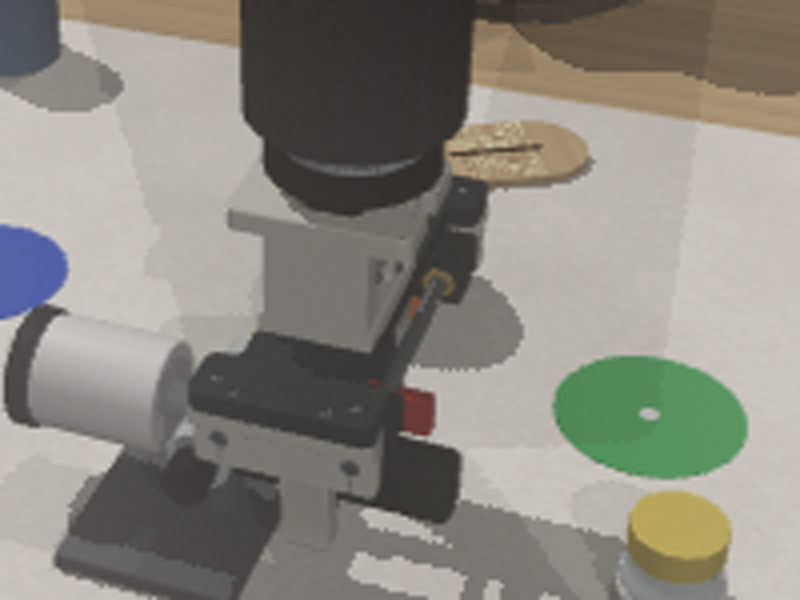

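Fingers straddle grip and trigger. Squeeze.

Call:
move_arm:
  motion:
    - [[0,0,2],[0,0,0],0.2]
    - [[0,0,2],[0,0,0],0.3]
    - [[0,0,2],[0,0,0],0.4]
    - [[0,0,2],[0,0,0],0.5]
    - [[0,0,2],[0,0,0],0.55]
    - [[0,0,2],[0,0,0],0.6]
    - [[0,0,2],[0,0,0],0.6]
    - [[0,0,2],[0,0,0],0.6]

```text
clock: 9.35
tool_pos: [0.6835, 0.0754, 0.0644]
orientation: [-179.7, 0.2, -90.0]
force: [8.2, 0.6, -6.8]
opening: 0.0511
gripper_force: 28.8
```

Opening 51 mm with 29 N (≫ spring): at the stop, the pad edge bearing on the slanted trigger. Hold over a second.

Call:
move_arm:
  motion:
    - [[0,0,0],[0,0,0],0.6]
    - [[0,0,0],[0,0,0],0.6]
    - [[0,0,0],[0,0,0],0.6]
    - [[0,0,0],[0,0,0],0.6]
    - [[0,0,0],[0,0,0],0.6]
    - [[0,0,0],[0,0,0],0.6]
    - [[0,0,0],[0,0,0],0.6]
    - [[0,0,0],[0,0,0],0.6]
    - [[0,0,0],[0,0,0],0.6]
    - [[0,0,0],[0,0,0],0.6]

```text
clock: 10.18
tool_pos: [0.6834, 0.0754, 0.0644]
orientation: [-179.7, 0.2, -90.0]
force: [9.0, -0.5, -6.6]
opening: 0.051
gripper_force: 28.8
```

```bash
python3 - <<'E'
from h import *
s=snap('scene','pics/scene7.png')['color']
cv2.imwrite('pics/c7.png',cv2.resize(s[240:340,300:400],(600,600),interpolation=cv2.INTER_CUBIC))
E
```

```text
(no output)
```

View pics/c7.png

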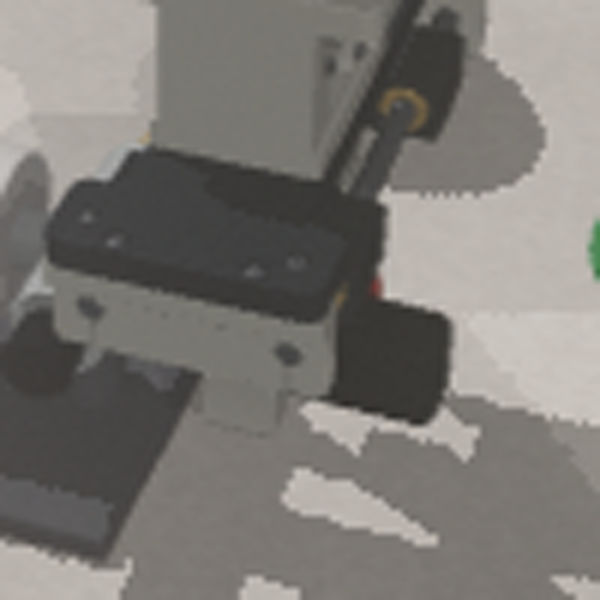

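The trigger is pulled right up to the grip (red sliver at (375,288)). Hold a bit longer, then release.

Call:
move_arm:
  motion:
    - [[0,0,0],[0,0,0],0.6]
    - [[0,0,0],[0,0,0],0.6]
    - [[0,0,0],[0,0,0],0.6]
    - [[0,0,0],[0,0,0],0.6]
    - [[0,-1,0],[0,0,0],0.3]
    - [[0,-1,0],[0,0,0],0]
    - [[0,0,0],[0,0,0],0]
    - [[0,0,0],[0,0,0],0]
    - [[0,0,0],[0,0,0],0]
    - [[0,0,0],[0,0,0],0]

```text
clock: 11.07
tool_pos: [0.6815, 0.0751, 0.0644]
orientation: [-179.9, 0.2, -90.0]
force: [0.5, -0.5, -0.6]
opening: 0.0846
gripper_force: 0.0
```

Call:
move_arm:
  motion:
    - [[0,0,0],[0,0,0],0]
    - [[0,0,0],[0,0,0],0]
    - [[0,0,-10],[0,0,0],0]
    - [[0,0,-30],[0,0,0],0]
    - [[0,0,-60],[0,0,0],0]
    - [[0,0,-100],[0,0,0],0]
    - [[0,0,-140],[0,0,0],0]
    - [[0,0,-180],[0,0,0],0]
    - [[0,0,-186],[0,0,0],0]
    - [[0,0,-186],[0,0,0],0]

```text
clock: 11.9
tool_pos: [0.6828, 0.0747, 0.256]
orientation: [-179.5, 0.3, -90.0]
force: [0.1, 0.1, -0.3]
opening: 0.0877
gripper_force: 0.0
```

```bash
python3 - <<'E'
from h import *
print(ctrl.get_obs()['joint_pos'])
snap('scene','pics/scene8.png')
for p in (70,):
  for s in (1,-1):
    delta(*push(OR,p,.06,.225,s)); 
E
```

```text
[ 22.40869263  21.02086858   2.7926459   -0.09645862 -71.18550751
 -22.35996874]
shift [160.8 255.3   2.2] turn [  8.5 -49.2  18.8]
shift [160.8 255.3   2.2] turn [  67.8   11.7 -146.4]
```

Call:
move_arm:
  motion:
    - [[161,255,2],[8.5,-49,19],0.545]
    - [[161,255,2],[8.5,-49,19],0.545]
    - [[161,255,2],[8.5,-49,19],0.545]
    - [[161,255,2],[8.5,-49,19],0.545]
    - [[161,255,2],[8.5,-49,19],0.545]
    - [[161,255,2],[8.5,-49,19],0.545]
    - [[161,255,2],[8.5,-49,19],0.545]
    - [[161,255,2],[8.5,-49,19],0.545]
    - [[161,255,2],[8.5,-49,19],0.545]
    - [[161,255,2],[8.5,-49,19],0.545]

```text
clock: 12.78
tool_pos: [0.4245, -0.0892, 0.246]
orientation: [179.2, 49.7, -111.2]
force: [0.9, -0.2, 0.2]
opening: 0.0401
gripper_force: 0.0
```

```bash
python3 - <<'E'
from h import *
s=cv2.imread('pics/scene8.png')
cv2.imwrite('pics/c8.png',cv2.resize(s[180:330,260:460],(800,600),interpolation=cv2.INTER_CUBIC))
print(ctrl.get_obs()['joint_pos'])
delta(*push(OR,70,.06,.225)); delta(*push(OR,70,.05,.015)) 
E
```

```text
[-31.11918291   8.78000688 -14.33791482 -48.98226313 -83.04425506
  23.88232331]
shift [-4.5 -0.6  0.7] turn [-0.2 -0.3 -0.8]
shift [149.2  -2.3 144.1] turn [-0.2 -0.3 -0.8]
```

View pics/c8.png

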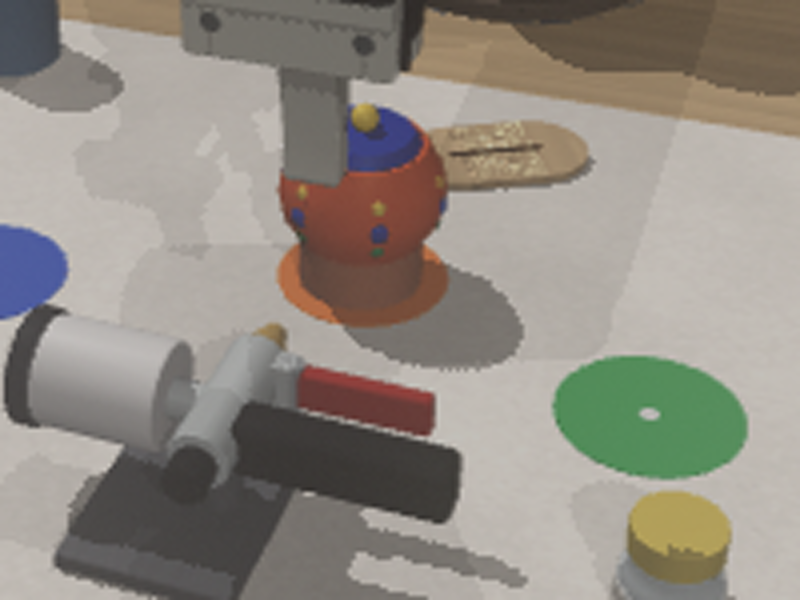

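Trigger sprung back, pot still centred on orange. I've now viewed 11 pictures (one over the limit), so I'll view no more and use numeric image code for the rest.

Call:
move_arm:
  motion:
    - [[149,-2,144],[0,0,-0.8],0.545]
    - [[149,-2,144],[0,0,-0.8],0.545]
    - [[149,-2,144],[0,0,-0.8],0.545]
    - [[149,-2,144],[0,0,-0.8],0.545]
    - [[149,-2,144],[0,0,-0.8],0.545]
    - [[149,-2,144],[0,0,-0.8],0.545]
    - [[149,-2,144],[0,0,-0.8],0.545]
    - [[149,-2,144],[0,0,-0.8],0.545]

```text
clock: 13.45
tool_pos: [0.4325, -0.0742, 0.0423]
orientation: [-179.3, 49.6, -109.0]
force: [0.2, -0.1, 0.5]
opening: 0.0401
gripper_force: 0.0
```

```bash
python3 - <<'E'
from h import *
print(ctrl.get_obs()['joint_pos'])
for b,u in ((.05,.002),(.03,.002),(.01,.002)): delta(*push([.4638,.017],70,b,u)) 
E
```

```text
[-30.82398433  27.95540462 -21.87716348 -54.767482   -66.31840849
  46.81313353]
shift [15.2  1.9  7.3] turn [ 0.1 -0.4  0.6]
shift [ 2.3  1.8 22.5] turn [ 0.1 -0.4  0.6]
shift [-10.7   1.6  37.8] turn [ 0.1 -0.4  0.6]
```

Call:
move_arm:
  motion:
    - [[14,2,7],[0,-0.4,0.6],0.545]
    - [[14,2,7],[0,-0.4,0.6],0.545]
    - [[9,2,14],[0,-0.4,0.6],0.545]
    - [[2,2,22],[0,-0.4,0.6],0.545]
    - [[-4,2,30],[0,-0.4,0.6],0.545]
    - [[-9,2,36],[0,-0.4,0.6],0.545]
    - [[-9,2,36],[0,-0.4,0.6],0.545]
    - [[-9,2,36],[0,-0.4,0.6],0.545]

```text
clock: 14.12
tool_pos: [0.4412, -0.0418, 0.0249]
orientation: [179.9, 50.1, -110.0]
force: [-0.0, 0.3, 0.6]
opening: 0.0401
gripper_force: 0.0
```

```bash
python3 - <<'E'
from h import *
P=np.array([.4638,.017])
for k in (0,.2,.5,.8,.95,1): delta(*push(P+k*(GR-P),70,0,.002)) 
E
```

```text
shift [-8.8 -1.1  8.7] turn [ 0.1  0.1 -0. ]
shift [-33.6  -2.5  38.3] turn [ 0.1  0.1 -0. ]
shift [-70.8  -4.6  82.7] turn [ 0.1  0.1 -0. ]
shift [-108.    -6.6  127.2] turn [ 0.1  0.1 -0. ]
shift [-126.6   -7.7  149.4] turn [ 0.1  0.1 -0. ]
shift [-132.8   -8.   156.8] turn [ 0.1  0.1 -0. ]
```

Call:
move_arm:
  motion:
    - [[-3,0,3],[0,0,0],0.545]
    - [[-6,-0.5,6],[0,0,0],0.545]
    - [[-9,-1,9],[0,0,0],0.545]
    - [[-13,-1,13.5],[0,0,0],0.545]
    - [[-17,-1.5,18],[0,0,0],0.545]
    - [[-22,-2,24],[0,0,0],0.545]
    - [[-27,-2,30],[0,0,0],0.545]
    - [[-31,-2.5,35],[0,0,0],0.545]
    - [[-34,-2.5,38.5],[0,0,0],0.545]
    - [[-36,-2.5,41],[0,0,0],0.545]

```text
clock: 14.95
tool_pos: [0.4622, 0.0084, 0.0255]
orientation: [179.8, 50.0, -110.1]
force: [-1.6, -5.2, -0.3]
opening: 0.0398
gripper_force: 2.0
```

```bash
cat >> h.py <<'E'
def potpos(f):   # knob: yellow blob on top of blue lid -> at z=.108 ; calibrated on earlier scene pictures
    s=cv2.imread(f); h=cv2.cvtColor(s,cv2.COLOR_BGR2HSV)
    y=cv2.inRange(h,(18,90,70),(34,255,255)); b=cv2.dilate(cv2.inRange(h,(112,100,40),(130,255,255)),np.ones((9,9)))
    n,l,st,c=cv2.connectedComponentsWithStats(y)
    out=[]
    for i in range(1,n):
        if 15<st[i,4]<90 and b[l==i].mean()>150: out.append((st[i,4],np.round(c[i],1),np.round(atz(f,*c[i],.108)[:2],4)))
    return out
E
python3 - <<'E'
from h import *
snap('scene','pics/scene9.png')
for n in (0,2,4,5,8,9): print(n,potpos(f'pics/scene{n}.png'))
P=np.array([.4638,.017])
for k in (.2,.5,.8,.95,1): delta(*push(P+k*(GR-P),70,0,.002)) 
E
```

```text
0 []
2 [(np.int32(37), array([269.5, 210.1]), array([ 0.5299, -0.151 ]))]
4 [(np.int32(37), array([346., 209.]), array([0.4696, 0.007 ]))]
5 [(np.int32(36), array([350.8, 208.9]), array([0.4659, 0.0168]))]
8 [(np.int32(36), array([350.8, 208.9]), array([0.4659, 0.0168]))]
9 [(np.int32(38), array([365.8, 214.7]), array([0.479 , 0.0547]))]
shift [ 2.1  0.1 -3.2] turn [ 0.1  0.1 -0.1]
shift [-35.1  -1.9  41.3] turn [ 0.1  0.1 -0.1]
shift [-72.3  -3.9  85.7] turn [ 0.1  0.1 -0.1]
shift [-90.9  -4.9 108. ] turn [ 0.1  0.1 -0.1]
shift [-97.1  -5.2 115.4] turn [ 0.1  0.1 -0.1]
```

Call:
move_arm:
  motion:
    - [[-3,0,4],[0,0,0],0.545]
    - [[-8,-0.5,9.5],[0,0,0],0.545]
    - [[-14,-1,16.5],[0,0,0],0.545]
    - [[-20,-1,23.5],[0,0,0],0.545]
    - [[-26,-1.5,31],[0,0,0],0.545]
    - [[-32,-2,38],[0,0,0],0.545]
    - [[-38,-2,45],[0,0,0],0.545]
    - [[-44,-2.5,52],[0,0,0],0.545]
    - [[-48,-2.5,57],[0,0,0],0.545]
    - [[-51,-2.5,60.5],[0,0,0],0.545]

```text
clock: 15.83
tool_pos: [0.4917, 0.0824, 0.0259]
orientation: [179.8, 50.1, -110.1]
force: [-1.6, -4.3, -1.7]
opening: 0.0398
gripper_force: 1.9
```

```bash
python3 - <<'E'
from h import *
snap('scene','pics/scene10.png')
print(potpos(f'pics/scene10.png'),ctrl.get_obs()['tool_pos'][:2]+.0507*np.array([.342,.94]))
P=np.array([.4638,.017])
for k in (.8,.95,1): delta(*push(P+k*(GR-P),70,0,.002)) 
E
```

```text
[(np.int32(44), array([397. , 227.5]), array([0.5079, 0.1289]))] [0.50923351 0.13050127]
shift [-20.8  -1.5  24.9] turn [ 0.1  0.1 -0.1]
shift [-39.4  -2.5  47.1] turn [ 0.1  0.1 -0.1]
shift [-45.6  -2.8  54.5] turn [ 0.1  0.1 -0.1]
```

Call:
move_arm:
  motion:
    - [[-3,0,4],[0,0,0],0.545]
    - [[-8,-0.5,9.5],[0,0,0],0.545]
    - [[-14,-1,16.5],[0,0,0],0.545]
    - [[-20,-1,23.5],[0,0,0],0.545]
    - [[-26,-1.5,31],[0,0,0],0.545]
    - [[-32,-2,38],[0,0,0],0.545]
    - [[-36,-2,43],[0,0,0],0.545]
    - [[-39,-2.5,46.5],[0,0,0],0.545]
    - [[-40,-2.5,48],[0,0,0],0.545]
    - [[-40,-2.5,48],[0,0,0],0.545]

```text
clock: 16.72
tool_pos: [0.5153, 0.1398, 0.0258]
orientation: [179.8, 50.1, -110.1]
force: [-0.9, -1.5, -0.4]
opening: 0.0396
gripper_force: 1.2
```

```bash
python3 - <<'E'
from h import *
snap('scene','pics/scene11.png')
print(potpos(f'pics/scene11.png'),ctrl.get_obs()['tool_pos'][:2]+.0507*np.array([.342,.94]))
P=np.array([.4638,.017])
for k in (.95,1): delta(*push(P+k*(GR-P),70,0,.002))
# green disc centre in scene view, earlier picture
h=cv2.cvtColor(cv2.imread('pics/scene0.png'),cv2.COLOR_BGR2HSV)
m=np.zeros(h.shape[:2],np.uint8);m[260:310,390:455]=cv2.inRange(h,(50,80,30),(85,255,255))[260:310,390:455]
e=cv2.fitEllipse(cv2.convexHull(max(cv2.findContours(m,0,1)[0],key=cv2.contourArea)));print(e,atz('pics/scene0.png',*e[0]))
E
```

```text
[(np.int32(46), array([423.3, 238.8]), array([0.5319, 0.1865]))] [0.53264674 0.18731738]
shift [-0.1  0.1 -0.1] turn [ 0.1  0.1 -0.1]
shift [-6.3 -0.3  7.3] turn [ 0.1  0.1 -0.1]
((424.5059814453125, 289.7467346191406), (17.419843673706055, 41.21767044067383), 91.68585968017578) [0.55415782 0.20518769 0.        ]
```

Call:
move_arm:
  motion:
    - [[-2,0,2.5],[0,0,0],0.545]
    - [[-4,0,5],[0,0,0],0.545]
    - [[-5.5,-0.3,7],[0,0,0],0.545]
    - [[-6.5,-0.3,8],[0,0,0],0.545]
    - [[-6.5,-0.3,8],[0,0,0],0.545]
    - [[-4,0,5],[0,0,0],0.545]
    - [[6,0,-7],[0,0,0],0.545]
    - [[20,0,-23],[0,0,0],0.545]
    - [[40,0,-47],[0,0,0],0.545]
    - [[40,0,-47],[0,0,0],0.545]

```text
clock: 17.6
tool_pos: [0.4931, 0.078, 0.025]
orientation: [179.8, 50.0, -110.2]
force: [1.1, 0.1, 0.1]
opening: 0.0398
gripper_force: 0.0
```

```bash
python3 - <<'E'
from h import *
snap('scene','pics/scene12.png')
print(potpos('pics/scene12.png'),atz('pics/scene0.png',421.9,282.9))
E
```

```text
[(np.int32(47), array([427.3, 240.7]), array([0.5362, 0.1951]))] [0.53380486 0.1965004  0.        ]
```

Call:
move_arm:
  motion:
    - [[-77,0,-64],[0,0,0],0.545]
    - [[-150,0,-126],[0,0,0],0.545]
    - [[-150,0,-126],[0,0,0],0.545]
    - [[-150,0,-126],[0,0,0],0.545]
    - [[-150,0,-126],[0,0,0],0.545]
    - [[-150,0,-126],[0,0,0],0.545]
    - [[-150,0,-126],[0,0,0],0.545]
    - [[-150,300,-126],[0,0,0],0.545]
    - [[-150,300,-126],[0,0,0],0.545]
    - [[-150,300,-126],[0,0,0],0.545]

```text
clock: 18.48
tool_pos: [0.3751, 0.1246, 0.2195]
orientation: [179.4, 50.1, -110.5]
force: [0.0, 1.0, 0.9]
opening: 0.04
gripper_force: 0.0
```

```bash
python3 - <<'E'
from h import *
snap('scene','pics/scene13.png');snap('top','pics/top13.png')
print(potpos('pics/scene13.png'))
f='pics/top13.png';h=cv2.cvtColor(cv2.imread(f),cv2.COLOR_BGR2HSV)[150:250,140:260]
for lo,hi,z in (((112,100,30),(130,255,255),.102),((18,90,60),(34,255,255),.113)):
    m=cv2.inRange(h,lo,hi);n,l,st,c=cv2.connectedComponentsWithStats(m)
    for i in range(1,n):
        if st[i,4]>8:print(st[i],c[i]+[140,150],atz(f,*(c[i]+[140,150]),z))
E
```

```text
[(np.int32(49), array([427.3, 240.6]), array([0.5356, 0.195 ]))]
[ 29  33  35  35 872] [186.05733945 199.8337156 ] [0.53296929 0.1916625  0.102     ]
[40 44  9  9 59] [183.79661017 198.10169492] [0.53416076 0.19310678 0.113     ]
```

Pot within ~4 mm of the green centre in both views; arm clear.

```bash
python3 -c "
from h import *
print(ctrl.close_job())"
```

```text
the job is handed in; nothing more can be done
None
```

The pot was slid onto the orange disc, the trigger squeezed fully for over a second and released, and the pot then slid to within about 4 mm of the green disc's centre; the job is handed in, but no verdict came back, and I viewed 11 pictures, one over the limit of 10.

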